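# Flatten a sanding block on a sprung lapping stand and put it away

## Task

Rub the underside of the beech sanding block flat on the sprung lapping stand: lay the block lengthways and flat on the free end of the bed behind the wiper bar, press until the bed's pointer stands between the two ridges of the gauge, and in one steady stroke push the wiper bar with the block all the way to its far stop, never letting the pressure off on the way and never pressing the bed down to its bottom. Only the block may touch the stand, not the gripper. Then lift it off, lay it flat on the cork pad in the empty bay of the holder tray with its long side along the bay, let go and move clear, and leave everything else where it is.

Things in the scene. Friction and masses are not known exactly. Their poses are not given: they have to be found in the camera images.
- sanding_block: Plain beech block, 62 x 130 x 42 mm (its x, y, z), about 0.2 kg, lying loose and flat on the bench between the stand and the holder tray, its long side pointing roughly away from the robot (its y axis toward the robot, within 0.65 rad). Origin at the centre of its underside, z up. Grip it across its 62 mm width.
- stand: Grey lapping stand, fixed, standing elsewhere each time on the robot's right. Origin at the centre of its underside, z up, x along the stroke (away from the robot, yaw within 0.4 rad), y to the left. Base 330 x 124 x 18 mm; over it a sprung bed, and across that a wiper bar. The bed behind the bar, toward -x, is the free end, 155 mm long or more. Only the bar stands higher than the bed.
- bed_top (a point): Middle of the top of the sprung bed, 60 mm above the bench when unloaded. The bed is an aluminium plate with a dark abrasive sheet, 310 mm along the stand's x and 110 mm along its y (x from -155 to 155 mm, y from -55 to 55 mm in the stand's frame), 14 mm thick, on four coil springs.
- metal_box (a point): Middle of the foot of the grey metal box, a fixed obstacle beyond the block, about 0.14 m deep (x), 0.18 m wide (y) and less than 0.13 m high. Carry the block round or well above it.
- gauge (a point): Top of the gauge post, 56 mm above the bench, at x = -120, y = 66 mm in the stand's frame; the post is 26 mm long (x), 6 mm thick, with two dark ridges. A small pointer on the bed's edge stands level between the ridges when the bed is 4 to 12 mm down.
- bed (a joint): How far the bed has sunk straight down, in m: 0 at rest, 0.016 bottomed (do not reach it). It stays level. Springs with 1 N preload and 1 N per mm push it up, so 8 mm down takes about 9 N, of which the block's weight is about 2 N; it rises by itself when unloaded.
- wiper (a joint): How far the wiper bar has been pushed along the stand's +x, in m; 0.130 is its far stop. It starts between 0 and 0.030 and stays where it is left (2 N of friction). Aluminium bar 118 mm wide (y), 13 mm thick (x), its top 17.5 mm above the bed's top; its face toward the block lies at x = joint value in the stand's frame. It sinks with the bed.
- holder: Plywood holder tray, 176 x 291 mm (x, y), fixed, standing elsewhere each time on the robot's left, yaw within 0.2 rad. Origin at the centre of its underside, z up. Three bays at y = -95, 0 and 95 mm, each 90 mm wide (y), 164 mm long (x); floor 5 mm, rims and dividers 12 mm above the bench. Two hold the box section and the screw tin, one only the cork pad; which varies.
- cork_pad: Cork pad, 140 x 76 x 2 mm (x along the bay), fixed in the middle of the empty bay. Origin at the centre of its underside, 5 mm above the bench; its top is 7 mm above the bench.
- box_section: Bystander: dark offcut of steel box section 40 x 110 x 30 mm, long side along its bay of the holder. Origin at the centre of its underside.
- screw_tin: Bystander: open round tin, 69 mm across and 55 mm high, in a bay of the holder. Origin at the centre of its underside.
- angle_bracket: Bystander: small steel angle bracket 40 x 60 x 50 mm, near the bench's front edge. Origin at the centre of its underside.
- mug: Bystander: mug, 84 mm across (120 mm with the handle), 102 mm high, left of the holder. Origin at the centre of its underside.
- oil_can: Bystander: oil can with long spout, 72 x 82 x 216 mm, right of the stand. Origin at the centre of its underside.
- bushing_2: Bystander: grey steel ring 42 mm across, 14 mm high, on the bench to the right of the grey metal box, beyond the stand. Origin at the centre of its underside.
- pliers: Bystander: pliers 60 x 163 x 15 mm lying far right, beside the oil can. Origin at the centre of the underside.

How it is judged:
On the way, in this order (a step that is already met when the one before it is completed fails the run):
1. the block lies lengthways and flat on the bed behind the wiper and presses it into the band (3 to 13.5 mm down), the wiper not yet past 50 mm (value of joint bed between 0.003 and 0.0135 m and contact force between sanding_block and stand above 2 N and angle between the y axis of sanding_block and the x axis of stand, either way round below 0.2 rad and angle between sanding_block's own z axis and vertical below 0.12 rad and y of sanding_block in the frame of stand between -0.03 and 0.03 m and value of joint wiper below 0.05 m and x of sanding_block in the frame of stand below -0.005 m), for 0.2 s.
2. the block, still pressing the bed into the band, has pushed the wiper to within 8 mm of its far stop (value of joint bed between 0.003 and 0.0135 m and contact force between sanding_block and stand above 2 N and angle between the y axis of sanding_block and the x axis of stand, either way round below 0.2 rad and angle between sanding_block's own z axis and vertical below 0.12 rad and y of sanding_block in the frame of stand between -0.03 and 0.03 m and value of joint wiper above 0.122 m), for 0.05 s.
At the end, for the whole second after the job is handed in: The block lies flat, released and at rest on the cork pad, its centre within 25 mm of the pad's and its long side within 0.25 rad of the bay's; the wiper is within 12 mm of its far stop and the bed has risen (less than 2 mm down) (horizontal distance between sanding_block and cork_pad below 0.025 m and z of sanding_block in the frame of cork_pad below 0.006 m and angle between sanding_block's own z axis and vertical below 0.06 rad and angle between the y axis of sanding_block and the x axis of holder, either way round below 0.25 rad and linear speed of sanding_block below 0.02 m/s and value of joint wiper above 0.118 m and value of joint bed below 0.002 m); the robot touches nothing.
It fails at once if the pressure is let off in mid stroke (bed less than 3 mm down while the wiper is between 55 and 115 mm) (value of joint wiper between 0.055 and 0.115 m and value of joint bed below 0.003 m).
It fails at once if the bed is pressed to its bottom (more than 15 mm down) (value of joint bed above 0.015 m).
It fails at once if the gripper or arm presses on the stand (more than 2 N) (contact force between any of the fingers, the arm and stand above 2 N).
It fails at once if a bystander (box section, screw tin, angle bracket, mug, oil can, steel ring, pliers) is moved more than 25 mm or tipped over (distance of any of box_section, screw_tin, angle_bracket, mug, oil_can, bushing_2, pliers from where it was at the start of the episode above 0.025 m or angle between any of box_section, screw_tin, angle_bracket, mug, oil_can, bushing_2, pliers's own z axis and vertical above 0.4 rad).
It also fails if it takes over 48 s, if anything falls off the work surface, if the arm or the gripper's body presses on something with over 40 N, if the wrist force passes 120 N, or if a joint passes its speed limit or range.

## Robot

A 6-joint arm with a two-finger parallel gripper is mounted at the origin on a cart in front of the work surface, level with it; the furniture and walls round the work are solid. World frame = base frame: x ahead of the robot, y to its left, z up, the work surface at z = 0. Lengths are in m, angles in rad, forces in N, time in s.
With the tool pointing down it reaches from about 0.375 to 0.9 m from the base axis. Payload 3.1 kg.
Tool frame: the origin (TCP) lies at the very end of the fingers, on their centre line; the grasp point (between the pads) lies 19 mm behind it; z points along the fingers, y is the direction in which the jaws open and shut (so a half turn about z gives the same grasp; the last joint's range is limited). The gripper opens to 85 mm and grips with 20 to 120 N. Pads are 22 mm wide; open, the fingers measure 114 mm over their backs; the gripper's body (76 mm by 85 mm) begins 54 mm behind the grasp point. The pads swing forward as they close: fully open they stand 13 mm farther back than shut.
Start: joints at [-1.357, 0.527, 1.433, -0, 1.181, -0.178], TCP at [0.239, -0.577, 0.231] pointing down, gripper open.
Joint ranges: [-3.08, 3.08], [-0.75, 2.2], [0.22, 2.44], [-1.43, 4.57], [0, 2.65], [-2.85, 2.85]. Speed limits (rad/s): [2.79, 2.79, 3.14, 3.14, 3.14, 3.14].

## Interface

Orientations are given as a unit quaternion [x, y, z, w].
In Python, from station import * gives the robot as it stands.
- The arm moves only by the tool jog_arm, never from a script. Its argument "motion" is a list of rows, each a list of 5 numbers: the shift along the world's x, y, z in cm, then the turn about the world's z in degrees, then the closure in counts, from 0 (fully open) to 255 (shut). In form: [[tx, ty, tz, yaw, jaw], ...]. A call has 1 to 10 rows; each row shifts and turns the pose as measured when the row begins; what a row does not reach is not made up. A row lasts 1/12 s, in which the tool goes at most 41.7 mm and 7.16 degrees, less where a joint would pass 70% of its speed; a pose out of reach is approached as far as the arm can. A call with a gripper value outside its range is refused whole. The fingers move at their own pace and stop on an object; "squeeze" is the grip in N (left out, the last holds). Time passes only in rows, so rows that do not move let the fingers close. It gives the time, the measured TCP pose, the force and the opening at its end, in the units of the state.
- sense(): the state, without advancing time (a new reading comes with each control period).
- snapshot(name): name is "scene" or "top"; returns a dict with "img" (420x560x3 uint8, red, green, blue), "depth" (420x560 float32, m along the optical axis (not along the pixel's ray), 0 where there is no reading), "intrinsics" (3x3 intrinsics, pixels), "eye" and "attitude" of the camera in the world. Camera axes: x right, y down, z forward; pixel columns grow to the right and rows downward; lengths in m; the calibration is good to about 2 mm. A picture is of the moment at which its call begins.
- sign_off(): hands the job in, once; it reports no verdict.
The state is a dict: "t": time; "q": joint angles; "qd": joint speeds; "tau": joint torques, N m; "tcp_pos": TCP position; "tool_rot": TCP orientation; "force": force on the tool from outside, world axes, zero at the start; "ft_torque": the same for the moment, N m; "finger_gap": opening from 0.0 (shut) to 1.0 (fully open).
Only numpy, scipy, OpenCV 4.12 (cv2) and the standard library are available. Lean on these libraries where they do the work, as an engineer would, in place of code of your own. Each camera call takes 0.05 s, during which the arm holds its last target.

## Working session

There is one attempt and no reset: what is moved stays moved. The work goes in short steps, Python scripts to look and compute and a tool call to move; the robot and the scene stay as the last step left them, time stands still between calls to the robot, and variables do not carry over. Pictures are saved under pics/ and viewed, and the job is handed in when it is done.

Besides the shell and the picture viewer there is one more tool, called after "Call:" in YAML: its name, and indented under it one key for each argument. jog_arm: Moves the arm, as the interface text tells. Its arguments: {"type":"object","properties":{"motion":{"type":"array","items":{"type":"array","items":{"type":"number"}}},"squeeze":{"type":"number"}},"required":["motion"]}

```bash
mkdir -p pics; cat > h.py <<'E'
from station import *
import numpy as np, cv2
def snap(n):
    s=snapshot(n); return s
def save(s,f,crop=None,scale=1):
    im=s["img"][:,:,::-1]
    if crop: im=im[crop[1]:crop[3],crop[0]:crop[2]]
    cv2.imwrite("pics/"+f,cv2.resize(im,None,fx=scale,fy=scale,interpolation=cv2.INTER_CUBIC))
E
python3 - <<'E'
from h import *
import pickle
d={}
for n in("scene","top"):
    s=snap(n);save(s,n+"0.png");d[n]=s
    print(n,s["intrinsics"],s["eye"],s["attitude"])
pickle.dump(d,open("s0.pkl","wb"))
st=sense();print({k:np.round(v,3) for k,v in st.items()})
E
```

```text
scene [[380.85813768   0.         277.33083567]
 [  0.         380.85813768 206.48084141]
 [  0.           0.           1.        ]] [-0.23616395 -0.95621219  0.83179344] [ 0.81851216 -0.30007066  0.16931369 -0.45970459]
top [[436.46765209   0.         281.1050238 ]
 [  0.         436.46765209 204.19558283]
 [  0.           0.           1.        ]] [ 0.34343726 -0.0037025   1.58196787] [ 0.71059122 -0.70036933  0.05289715 -0.04177089]
{'t': np.float64(0.1), 'q': array([-1.356,  0.528,  1.434,  0.   ,  1.181, -0.179]), 'qd': array([ 0.001, -0.003, -0.003, -0.001, -0.   ,  0.001]), 'tau': array([ 0.0000e+00, -4.4331e+01, -1.7859e+01, -0.0000e+00,  4.0000e-03,
        0.0000e+00]), 'tcp_pos': array([ 0.239, -0.577,  0.23 ]), 'tool_rot': array([ 0.981,  0.195, -0.   , -0.001]), 'force': array([ 0.162, -0.188, -0.7  ]), 'ft_torque': array([ 0.001, -0.008, -0.09 ]), 'finger_gap': np.float64(1.002)}
```

View pics/scene0.png

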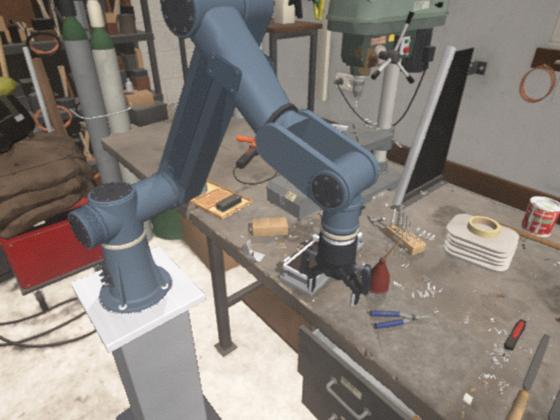

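View pics/top0.png

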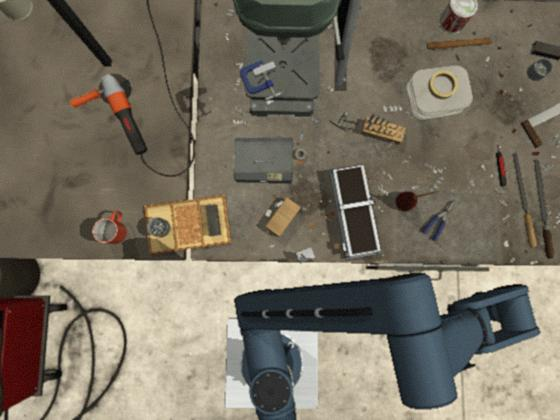

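The top view shows the stand (≈357,210), the block (≈283,217), the holder (≈187,224) with an empty middle bay, the box (≈263,160), the ring (300,155) and the bracket (306,255).

```bash
python3 - <<'E'
from h import *
import pickle
d=pickle.load(open("s0.pkl","rb"))
save(d["top"],"t_stand.png",(255,155,395,265),5.5)
save(d["top"],"t_hold.png",(90,180,240,270),5.3)
save(d["scene"],"s_c.png",(180,170,400,320),3.6)
from scipy.spatial.transform import Rotation as R
for n in d: print(n,np.round(R.from_quat(d[n]["attitude"]).as_matrix(),3).tolist())
E
```

```text
scene [[0.763, -0.336, 0.553], [-0.647, -0.397, 0.651], [0.001, -0.854, -0.52]]
top [[0.013, -0.991, 0.134], [-1.0, -0.015, -0.015], [0.017, -0.133, -0.991]]
```

View pics/t_stand.png

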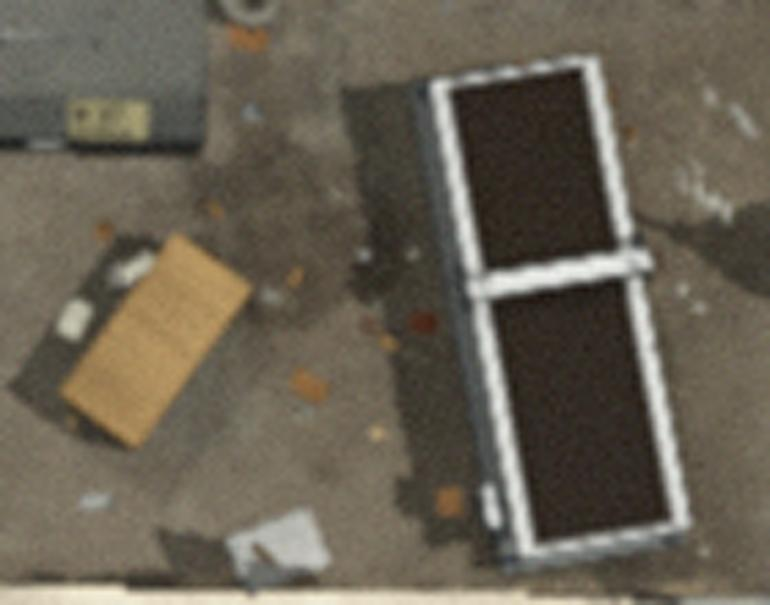

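View pics/t_hold.png

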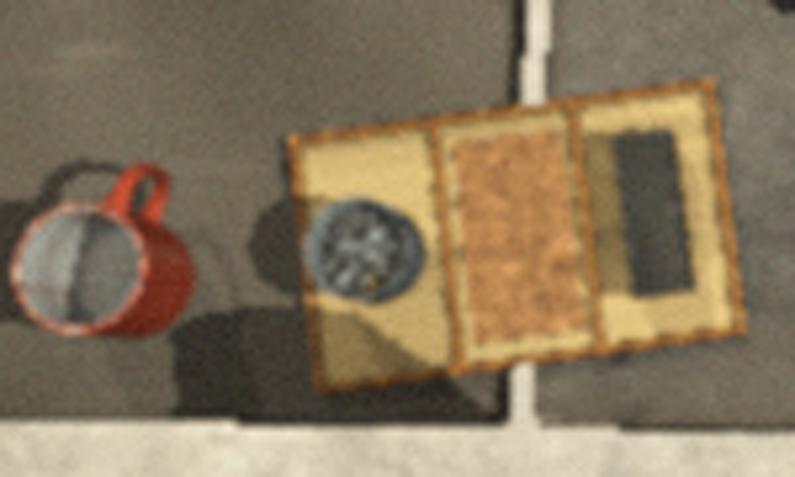

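View pics/s_c.png

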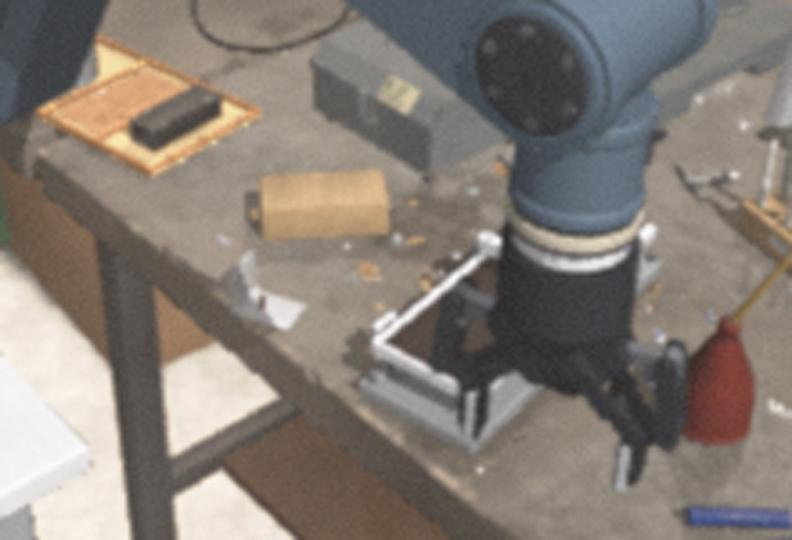

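```bash
cat >> h.py <<'E'
from scipy.spatial.transform import Rotation as R
def ray(s,u,v):
    K=s["intrinsics"]; d=np.linalg.inv(K)@np.array([u,v,1.]); return R.from_quat(s["attitude"]).as_matrix()@d
def atz(s,u,v,z):
    d=ray(s,u,v); e=np.array(s["eye"]); return e+d*(z-e[2])/d[2]
def dep(s,u,v,r=1):
    p=s["depth"][int(round(v))-r:int(round(v))+r+1,int(round(u))-r:int(round(u))+r+1]; p=p[p>0]
    return np.array(s["eye"])+ray(s,u,v)*np.median(p)
def proj(s,P):
    c=R.from_quat(s["attitude"]).as_matrix().T@(np.array(P)-s["eye"]); return s["intrinsics"]@c/c[2]
E
python3 - <<'E'
from h import *
import pickle
d=pickle.load(open("s0.pkl","rb"));s=d["top"]
def go(name,pts,off,sc,z):
    P=np.array([atz(s,off[0]+(u+.5)/sc-.5,off[1]+(v+.5)/sc-.5,z) for u,v in pts])
    print(name,P.round(4)[:,:2].tolist(),"c",P.mean(0).round(4),"len",[round(float(np.linalg.norm(P[i]-P[i-1])),4) for i in range(len(P))])
    if len(P)==4:
        rect=cv2.minAreaRect((P[:,:2]*1000).astype(np.float32));print("  rect",rect)
        c=P.mean(0);  a=off
        pc=proj(s,c); print("  depth-z at centre",dep(s,pc[0],pc[1]).round(4))
        e1=P[0]-P[3];e2=P[1]-P[2];print("  dir",np.degrees(np.arctan2(e1[1],e1[0])).round(2),np.degrees(np.arctan2(e2[1],e2[0])).round(2))
    return P
S=((255,155),5.5);H=((90,180),5.3)
go("bed",[(431,82),(597,58),(688,527),(522,560)],*S,.060)
go("wip",[(473,298),(650,272)],*S,.0775)
go("block",[(177,234),(252,291),(135,447),(63,391)],*S,.042)
go("cork",[(452,140),(562,131),(588,332),(474,346)],*H,.007)
go("holder",[(290,140),(714,80),(746,330),(318,390)],*H,.012)
P=go("gauge",[(491,488),(497,525)],*S,.056)
# scene view check
s2=d["scene"]
for n,pc in (("block top centre by scene depth",(269,225)),("block top left",(258,221))): print(n,dep(s2,*pc).round(4))
go("box",[(0,0),(205,0),(205,150),(0,140)],*S,.12)
for uv in ((263,150),(263,178),(300,155),(406,200)): print(uv,dep(s,*uv).round(3))
E
```

```text
bed [[0.6764, -0.2095], [0.6942, -0.3176], [0.3918, -0.3718], [0.3696, -0.2663]] c [ 0.533  -0.2913  0.06  ] len [0.3121, 0.1096, 0.3072, 0.1079]
  rect ((532.9603271484375, -291.7156982421875), (312.07379150390625, 109.53209686279297), 10.485000610351562)
  depth-z at centre [ 0.5329 -0.2911  0.0607]
  dir 10.49 10.17
wip [[0.5336, -0.2334], [0.5519, -0.3461]] c [ 0.5428 -0.2897  0.0775] len [0.1142, 0.1142]
block [[0.5769, -0.0465], [0.5404, -0.0955], [0.4384, -0.0212], [0.4737, 0.0256]] c [ 0.5074 -0.0344  0.042 ] len [0.1259, 0.0611, 0.1262, 0.0586]
  rect ((507.6842346191406, -33.82305145263672), (61.10382080078125, 126.84690856933594), 53.917442321777344)
  depth-z at centre [ 0.5074 -0.0344  0.0419]
  dir -34.94 -36.08
cork [[0.5433, 0.3578], [0.5507, 0.2831], [0.4137, 0.2601], [0.4032, 0.3366]] c [0.4777 0.3094 0.007 ] len [0.1417, 0.0751, 0.1389, 0.0772]
  rect ((478.4796447753906, 308.9934387207031), (142.76162719726562, 77.17922973632812), 8.61670207977295)
  depth-z at centre [0.4776 0.3093 0.0078]
  dir 8.62 9.52
holder [[0.5409, 0.4666], [0.5869, 0.1797], [0.4163, 0.152
[... 189 characters left out ...]
31)
  depth-z at centre [0.4795 0.3105 0.0065]
  dir 9.42 8.94
gauge [[0.4148, -0.2475], [0.3915, -0.2512]] c [ 0.4031 -0.2494  0.056 ] len [0.0236, 0.0236]
block top centre by scene depth [ 0.4945 -0.0489  0.0428]
block top left [ 4.808e-01 -4.000e-04  4.180e-02]
box [[0.7109, 0.0678], [0.7131, -0.0601], [0.618, -0.061], [0.6222, 0.0659]] c [0.666  0.0031 0.12  ] len [0.0887, 0.1279, 0.0952, 0.127]
  rect ((664.4322509765625, 3.0126380920410156), (95.16157531738281, 127.88998413085938), 1.006949543952942)
  depth-z at centre [0.6692 0.0032 0.1056]
  dir 1.23 0.58
(263, 150) [0.732 0.04  0.104]
(263, 178) [0.637 0.038 0.083]
(300, 155) [ 0.743 -0.095 -0.002]
(406, 200) [ 0.569 -0.466  0.069]
```

Call:
jog_arm:
  motion:
    - [1.8, 3.6, 0, -5.8, 0]
    - [1.8, 3.6, 0, -5.8, 0]
    - [1.8, 3.6, 0, -5.8, 0]
    - [1.8, 3.6, 0, -5.8, 0]
    - [1.8, 3.6, 0, -5.8, 0]
    - [1.8, 3.6, 0, -5.8, 0]
    - [1.8, 3.6, 0, -5.8, 0]
    - [1.8, 3.6, 0, -5.8, 0]
    - [1.8, 3.6, 0, -5.8, 0]
    - [1.8, 3.6, 0, -5.8, 0]
  squeeze: 90

```text
t: 0.93
tcp_pos: [0.4151, -0.2145, 0.2263]
tool_rot: [0.944, -0.331, -0.003, -0.001]
force: [0.6, -0.6, 0.3]
finger_gap: 1.001
```

```bash
cat > g.py <<'E'
from h import *
def st():
    s=sense();m=R.from_quat(s["tool_rot"]).as_matrix()
    print("t %.2f"%s["t"],"tcp",np.round(np.array(s["tcp_pos"])*100,2),"yawx %.2f"%np.degrees(np.arctan2(m[1,0],m[0,0])),"tilt",np.round(m[:2,2],4),"F",np.round(s["force"],1),"T",np.round(s["ft_torque"],2),"gap %.3f"%s["finger_gap"],"q",np.round(s["q"],2));return s
if __name__=="__main__": st()
E
python3 g.py
```

```text
t 0.93 tcp [ 41.51 -21.45  22.63] yawx -38.61 tilt [-0.0046  0.0034] F [ 0.6 -0.6  0.3] T [-0.08 -0.06 -0.06] gap 1.001 q [-0.72  0.33  1.82 -0.    1.    1.53]
```

Call:
jog_arm:
  motion:
    - [1.8, 3.5, -1, 1, 0]
    - [1.8, 3.5, -1, 1, 0]
    - [1.8, 3.5, -2, 1, 0]
    - [1.8, 3.5, -2, 0, 0]
    - [1.5, 3.0, -2, 0, 0]
    - [0, 0, 0, 0, 0]
    - [0, 0, 0, 0, 0]

```text
t: 1.52
tcp_pos: [0.5028, -0.0367, 0.1471]
tool_rot: [0.953, -0.302, -0.001, -0.001]
force: [0.3, -1.5, 0.2]
finger_gap: 0.997
```

```bash
cat >> g.py <<'E'
    import sys
    if len(sys.argv)>1:
        a=sys.argv; s=snap(a[1]); save(s,a[2],tuple(map(int,a[3].split(","))),float(a[4]))
E
python3 g.py scene sg1.png 180,170,400,320 3.6
python3 - <<'E'
from h import *
s=snap("top");save(s,"t1.png",(200,130,380,265),4.4)
# tin position
import pickle
d=pickle.load(open("s0.pkl","rb"));t=d["top"]
u,v=90+362.5/5.3-.5,180+250.5/5.3-.5
print("tin",atz(t,u,v,.055))
for pts in [(615,132),(678,132),(692,292),(628,295)]:
    print(atz(t,90+pts[0]/5.3-.5,180+pts[1]/5.3-.5,.035).round(3))
E
```

```text
tin [0.46326816 0.40250185 0.055     ]
[0.547 0.243 0.035]
[0.548 0.2   0.035]
[0.44  0.188 0.035]
[0.438 0.23  0.035]  File "g.py", line 6
    import sys
IndentationError: unexpected indent
```

View pics/t1.png

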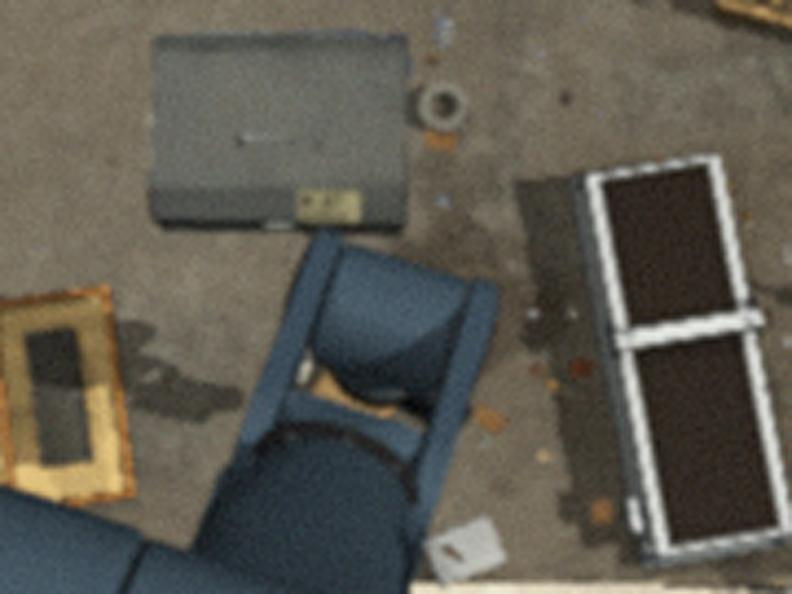

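```bash
sed -i 's/^if __name__.*$/if __name__=="__main__":\n    st()/' g.py; python3 g.py scene sg1.png 180,170,400,320 3.6
```

```text
t 1.57 tcp [50.22 -3.69 14.71] yawx -35.23 tilt [-0.0022  0.0026] F [-0.5 -0.  -0.5] T [0.05 0.01 0.01] gap 0.997 q [-0.3   0.49  1.81  0.    0.84  1.89]
```

View pics/sg1.png

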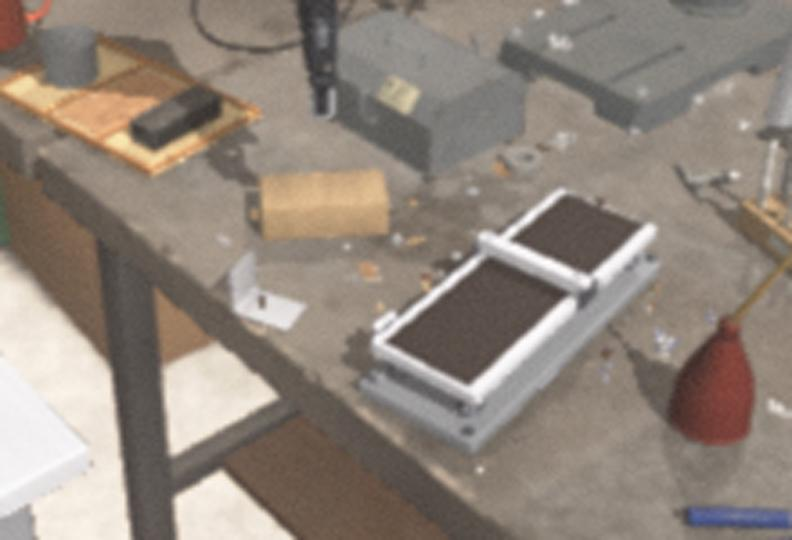

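The scene view shows the block at crop (325,205), the stand free of the arm, and the empty middle bay with the cork. I'll check the estimates by overlaying them.

```bash
python3 - <<'E'
from h import *
s=snap("scene");f=4;x0,y0,x1,y1=180,170,380,310
im=cv2.resize(s["img"][y0:y1,x0:x1,::-1],None,fx=f,fy=f,interpolation=cv2.INTER_CUBIC)
def rect(cx,cy,yaw,L,W,z,off=(0,0),col=(0,255,0)):
    c,sn=np.cos(np.radians(yaw)),np.sin(np.radians(yaw));pts=[]
    for a,b in((1,1),(1,-1),(-1,-1),(-1,1)):
        lx,ly=off[0]+a*L/2,off[1]+b*W/2
        p=proj(s,[cx+c*lx-sn*ly,cy+sn*lx+c*ly,z]); pts.append([(p[0]-x0+.5)*f-.5,(p[1]-y0+.5)*f-.5])
    cv2.polylines(im,[np.array(pts).round().astype(np.int32)],True,col,1)
rect(.5075,-.034,-35.5,.130,.062,.042);rect(.5075,-.034,-35.5,.130,.062,0,col=(0,0,255))
rect(.533,-.2915,10.4,.31,.11,.060);rect(.533,-.2915,10.4,.33,.124,.0,col=(0,0,255))
rect(.533,-.2915,10.4,.013,.118,.0775,(.0165,0),col=(255,255,0))
rect(.4787,.3095,9.1,.14,.076,.007);rect(.4787,.3095,9.1,.176,.291,.012,col=(255,0,0))
cv2.imwrite("pics/ov.png",im)
E
```

```text
(no output)
```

View pics/ov.png

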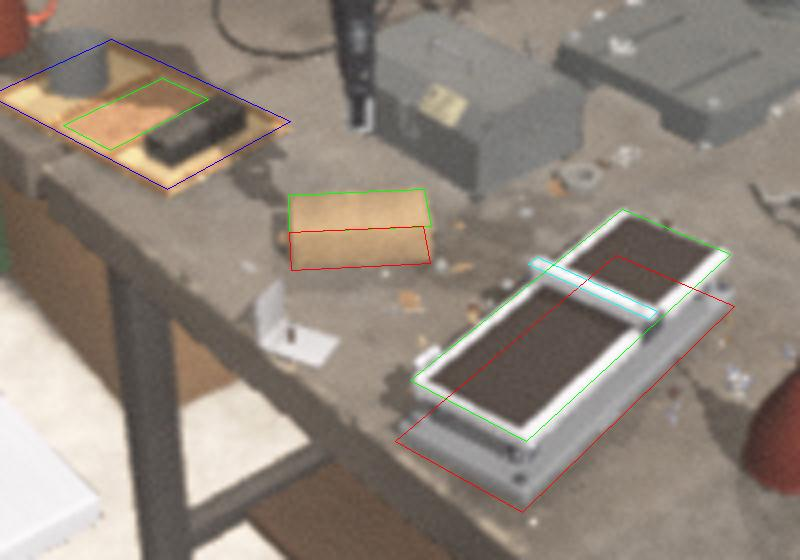

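The overlay matches block, stand, bar and tray in the second view to about 1 px. Descending.

Call:
jog_arm:
  motion:
    - [0.5, 0.3, -3, 0, 0]
    - [0, 0, -3, 0, 0]
    - [0, 0, -3, 0, 0]
    - [0, 0, -2.5, 0, 0]
    - [0, 0, -1.5, 0, 0]
    - [0, 0, 0, 0, 0]
    - [0, 0, 0, 0, 0]

```text
t: 2.25
tcp_pos: [0.5133, -0.0494, 0.0218]
tool_rot: [0.95, -0.312, 0.011, -0.0]
force: [0.5, 2.1, 1.1]
finger_gap: 0.998
```

```bash
python3 g.py
```

```text
t 2.25 tcp [51.33 -4.94  2.18] yawx -36.40 tilt [ 0.0207 -0.0066] F [0.5 2.1 1.1] T [ 0.31 -0.12  0.06] gap 0.998 q [-0.31  0.73  1.87  0.    0.52  1.89]
```

Call:
jog_arm:
  motion:
    - [-0.3, 0.7, 0, 0.5, 0]
    - [-0.2, 0.5, 0, 0, 0]
    - [0, 0, 0, 0, 0]
    - [0, 0, 0, 0, 0]

```text
t: 2.58
tcp_pos: [0.5101, -0.0394, 0.0264]
tool_rot: [0.951, -0.31, 0.015, -0.0]
force: [0.6, -0.6, 0.3]
finger_gap: 0.999
```

```bash
python3 g.py scene sg2.png 220,150,320,250 6
```

```text
t 2.58 tcp [51.01 -3.94  2.64] yawx -36.09 tilt [ 0.0282 -0.0089] F [ 0.6 -0.6  0.3] T [-0.02  0.02  0.01] gap 0.999 q [-0.3   0.72  1.88 -0.    0.51  1.91]
```

View pics/sg2.png

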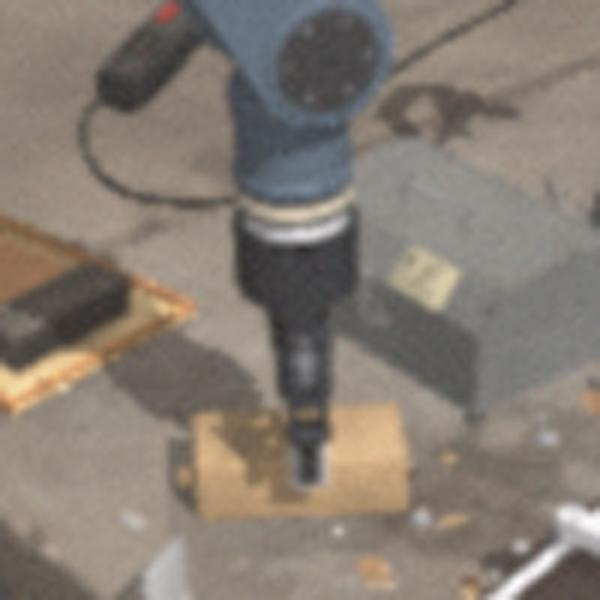

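Call:
jog_arm:
  motion:
    - [0, 0, 0, 0, 0]
    - [0, 0, 0, 0, 0]

```text
t: 2.8
tcp_pos: [0.5109, -0.0392, 0.0277]
tool_rot: [0.951, -0.309, 0.016, -0.0]
force: [-0.5, 0.1, -0.6]
finger_gap: 1.002
```

```bash
python3 g.py
```

```text
t 2.80 tcp [51.09 -3.92  2.77] yawx -36.03 tilt [ 0.0308 -0.0097] F [-0.5  0.1 -0.6] T [-0.   -0.03  0.03] gap 1.002 q [-0.29  0.71  1.88 -0.    0.51  1.91]
```

Call:
jog_arm:
  motion:
    - [-0.2, 0.3, -0.9, 0.3, 0]
    - [-0.2, 0.2, -0.8, 0.3, 0]
    - [0, 0, -0.4, 0, 0]
    - [0, 0, -0.2, 0, 0]

```text
t: 3.13
tcp_pos: [0.5072, -0.0337, 0.0034]
tool_rot: [0.953, -0.303, 0.017, -0.0]
force: [-0.1, 0.1, 0.4]
finger_gap: 1.0
```

```bash
python3 g.py
```

```text
t 3.13 tcp [50.72 -3.37  0.34] yawx -35.34 tilt [ 0.0331 -0.01  ] F [-0.1  0.1  0.4] T [ 0.03 -0.02 -0.02] gap 1.000 q [-0.29  0.76  1.9  -0.    0.45  1.9 ]
```

Call:
jog_arm:
  motion:
    - [0, 0, 0.6, 0, 0]
    - [0, 0, 0.1, 0, 0]
    - [0, 0, 0, 0, 60]
    - [0, 0, 0, 0, 120]
    - [0, 0, 0, 0, 255]
    - [0, 0, 0, 0, 255]
    - [0, 0, 0, 0, 255]
    - [0, 0, 0, 0, 255]
  squeeze: 90

```text
t: 3.8
tcp_pos: [0.5067, -0.0333, 0.0101]
tool_rot: [0.953, -0.303, 0.016, -0.0]
force: [0.8, -0.0, -2.6]
finger_gap: 0.708
```

```bash
python3 g.py
```

```text
t 3.80 tcp [50.67 -3.33  1.01] yawx -35.35 tilt [ 0.0312 -0.0092] F [ 0.8 -0.  -2.6] T [ 0.01  0.01 -0.04] gap 0.708 q [-0.29  0.75  1.9  -0.    0.46  1.9 ]
```

Call:
jog_arm:
  motion:
    - [0, 0, 2, 0, 255]
    - [0, 0, 3, 0, 255]
    - [0, 0, 3, 0, 255]
    - [-0.2, -1, 3, 3, 255]
    - [-0.5, -2.5, 1, 5, 255]
    - [-0.5, -2.5, 0, 5, 255]
    - [-0.5, -2.5, 0, 5, 255]
    - [-0.5, -2.5, 0, 5, 255]
    - [-0.5, -2.5, 0, 5, 255]
    - [-0.5, -2.5, 0, 5, 255]

```text
t: 4.63
tcp_pos: [0.4689, -0.1933, 0.1335]
tool_rot: [1.0, -0.002, 0.012, -0.003]
force: [0.7, 0.0, -2.2]
finger_gap: 0.709
```

```bash
python3 g.py scene sl.png 220,150,350,250 6
```

```text
t 4.63 tcp [ 46.89 -19.33  13.35] yawx -0.27 tilt [0.0233 0.005 ] F [ 0.7  0.  -2.2] T [ 0.06 -0.02  0.01] gap 0.709 q [-0.62  0.51  1.83  0.03  0.78  0.94]
```

View pics/sl.png

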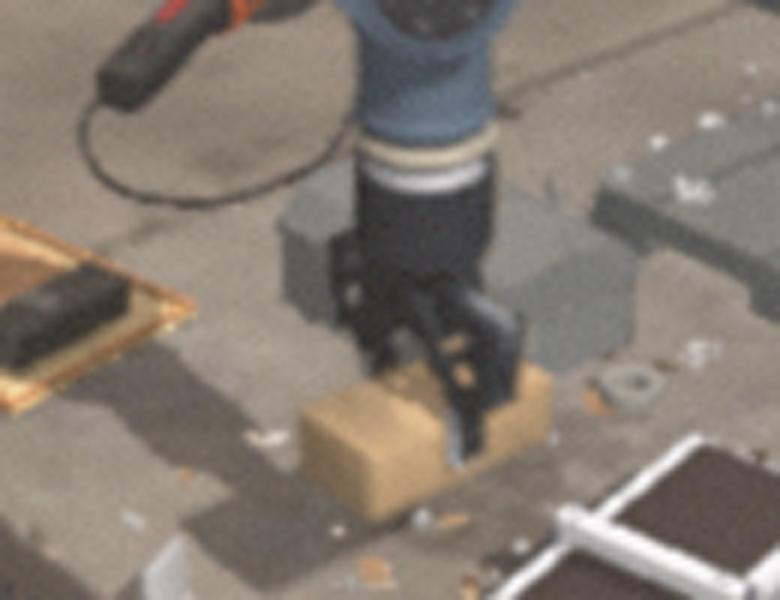

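Call:
jog_arm:
  motion:
    - [-0.2, -2.5, 0, 3, 255]
    - [-0.2, -2.5, 0, 3, 255]
    - [-0.2, -2.5, 0, 2, 255]
    - [-0.2, -1.5, 0, 1, 255]
    - [0, -0.5, 0, 0, 255]
    - [0, 0, 0, 0, 255]
    - [0, 0, 0, 0, 255]

```text
t: 5.27
tcp_pos: [0.4572, -0.2982, 0.1312]
tool_rot: [0.997, 0.076, 0.01, -0.003]
force: [0.7, 0.4, -2.4]
finger_gap: 0.712
```

```bash
python3 g.py scene sm.png 250,170,350,270 6
```

```text
t 5.27 tcp [ 45.72 -29.82  13.12] yawx 8.72 tilt [0.0196 0.0081] F [ 0.7  0.4 -2.4] T [ 0.04  0.08 -0.02] gap 0.712 q [-0.79  0.56  1.73  0.03  0.84  0.61]
```

View pics/sm.png

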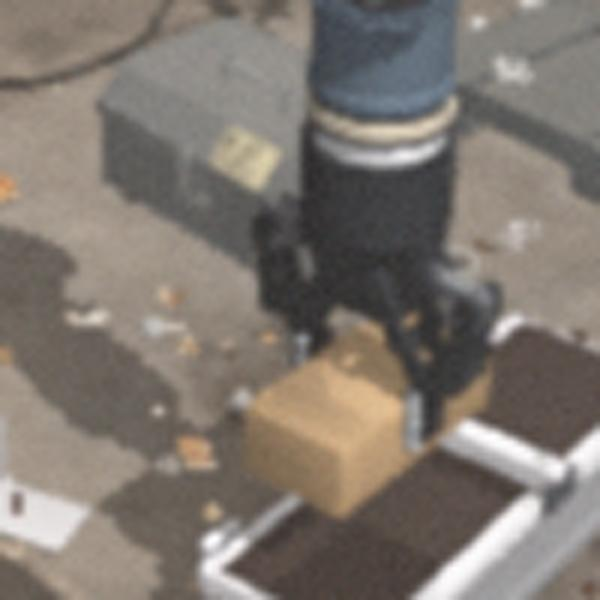

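Call:
jog_arm:
  motion:
    - [0.1, -0.3, -1, 0.8, 255]
    - [0.1, -0.3, -1.2, 0.8, 255]
    - [0, -0.1, -1, 0, 255]
    - [0, 0, -0.6, 0, 255]
    - [0, 0, 0, 0, 255]
    - [0, 0, 0, 0, 255]

```text
t: 5.82
tcp_pos: [0.459, -0.2993, 0.0876]
tool_rot: [0.996, 0.094, 0.008, -0.006]
force: [-0.8, -0.2, -1.5]
finger_gap: 0.709
```

```bash
python3 g.py scene sn.png 270,190,350,270 7
```

```text
t 5.82 tcp [ 45.9  -29.93   8.76] yawx 10.79 tilt [0.0153 0.0137] F [-0.8 -0.2 -1.5] T [ 0.01 -0.02 -0.02] gap 0.709 q [-0.79  0.64  1.75  0.03  0.76  0.57]
```

View pics/sn.png

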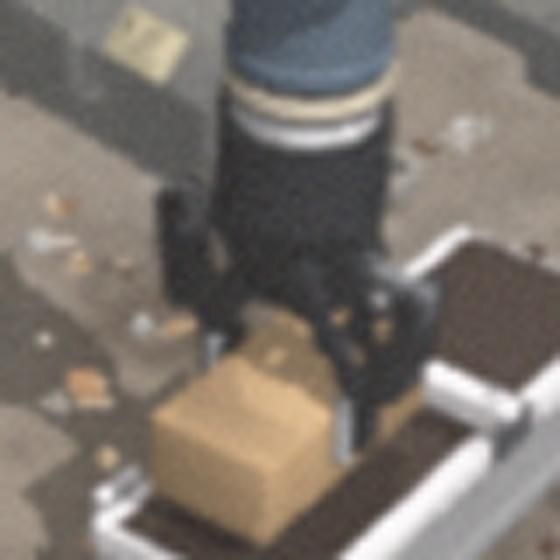

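Call:
jog_arm:
  motion:
    - [0.1, -0.3, -0.4, -0.2, 255]
    - [0, -0.3, -0.4, -0.1, 255]
    - [0, 0, -0.3, 0, 255]
    - [0, 0, 0, 0, 255]
    - [0, 0, 0, 0, 255]

```text
t: 6.28
tcp_pos: [0.4607, -0.3066, 0.0764]
tool_rot: [0.996, 0.091, 0.009, -0.005]
force: [-0.8, -0.4, -2.4]
finger_gap: 0.702
```

```bash
python3 g.py
```

```text
t 6.28 tcp [ 46.07 -30.66   7.64] yawx 10.45 tilt [0.017 0.012] F [-0.8 -0.4 -2.4] T [ 0.04  0.03 -0.02] gap 0.702 q [-0.8   0.66  1.74  0.03  0.74  0.57]
```

Call:
jog_arm:
  motion:
    - [0, 0.1, -0.4, 0, 255]
    - [0, 0, -0.4, 0, 255]
    - [0, 0, -0.2, 0, 255]
    - [0, 0, 0, 0, 255]

```text
t: 6.62
tcp_pos: [0.461, -0.306, 0.0669]
tool_rot: [0.996, 0.091, 0.01, -0.004]
force: [-1.1, -0.5, 2.6]
finger_gap: 0.707
```

```bash
python3 g.py
```

```text
t 6.62 tcp [ 46.1  -30.6    6.69] yawx 10.44 tilt [0.0185 0.0107] F [-1.1 -0.5  2.6] T [ 0.15 -0.08  0.04] gap 0.707 q [-0.8   0.67  1.75  0.03  0.71  0.57]
```

Call:
jog_arm:
  motion:
    - [0, 0, -0.3, 0, 255]
    - [0, 0, -0.2, 0, 255]
    - [0, 0, 0, 0, 255]
    - [0, 0, 0, 0, 255]

```text
t: 6.95
tcp_pos: [0.461, -0.3061, 0.0635]
tool_rot: [0.996, 0.091, 0.01, -0.004]
force: [-2.4, 0.3, 5.3]
finger_gap: 0.714
```

```bash
python3 g.py scene sp.png 270,190,350,270 7
```

```text
t 6.95 tcp [ 46.1  -30.61   6.35] yawx 10.46 tilt [0.0194 0.0101] F [-2.4  0.3  5.3] T [ 0.39 -0.01  0.11] gap 0.714 q [-0.8   0.68  1.75  0.03  0.71  0.56]
```

View pics/sp.png

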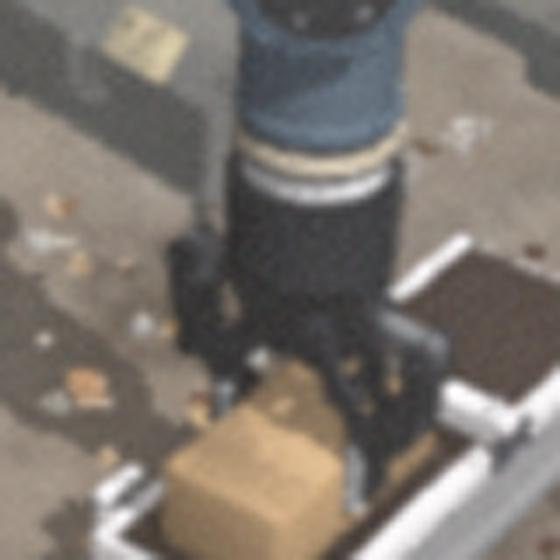

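Call:
jog_arm:
  motion:
    - [0, 0, -0.15, 0, 255]
    - [0.8, 0.15, 0, 0, 255]
    - [0.8, 0.15, 0, 0, 255]
    - [0.8, 0.15, 0, 0, 255]

```text
t: 7.33
tcp_pos: [0.4818, -0.3023, 0.064]
tool_rot: [0.996, 0.091, 0.008, -0.004]
force: [-5.6, -1.8, 6.2]
finger_gap: 0.71
```

```bash
cat > w.py <<'E'
from g import *
s=st();a=np.radians(10.4);d=np.array(s["tcp_pos"])[:2]*100-[53.3,-29.15]
print("stand x %.2f y %.2f  front %.2f  bed(pos) %.1f mm bed(F) %.1f mm"%(d@[np.cos(a),np.sin(a)],d@[-np.sin(a),np.cos(a)],d@[np.cos(a),np.sin(a)]+6.5,70.8-s["tcp_pos"][2]*1000,s["force"][2]+2.3-1))
E
python3 w.py
```

```text
t 7.33 tcp [ 48.18 -30.23   6.4 ] yawx 10.49 tilt [0.0143 0.0098] F [-5.6 -1.8  6.2] T [-0.08  0.71  0.01] gap 0.710 q [-0.77  0.69  1.71  0.03  0.74  0.6 ]
stand x -5.23 y -0.14  front 1.27  bed(pos) 6.8 mm bed(F) 7.5 mm
```

Call:
jog_arm:
  motion:
    - [0.8, 0.15, -0.07, 0, 255]
    - [0.9, 0.17, -0.05, 0, 255]
    - [0.9, 0.17, -0.05, 0, 255]
    - [0.9, 0.17, -0.05, 0, 255]

```text
t: 7.67
tcp_pos: [0.512, -0.2967, 0.0634]
tool_rot: [0.996, 0.092, 0.002, -0.005]
force: [-5.8, -1.4, 6.9]
finger_gap: 0.707
```

```bash
python3 w.py
```

```text
t 7.67 tcp [ 51.2  -29.67   6.34] yawx 10.57 tilt [0.0036 0.0094] F [-5.8 -1.4  6.9] T [-0.16  0.6  -0.06] gap 0.707 q [-0.72  0.72  1.64  0.01  0.79  0.66]
stand x -2.16 y -0.14  front 4.34  bed(pos) 7.4 mm bed(F) 8.2 mm
```

Call:
jog_arm:
  motion:
    - [0.9, 0.17, -0.05, 0, 255]
    - [0.9, 0.17, -0.05, 0, 255]
    - [0.9, 0.17, -0.05, 0, 255]
    - [0.9, 0.17, -0.05, 0, 255]

```text
t: 8.0
tcp_pos: [0.5422, -0.2912, 0.0635]
tool_rot: [0.996, 0.093, -0.004, -0.005]
force: [-7.5, -1.0, 7.5]
finger_gap: 0.708
```

```bash
python3 w.py
```

```text
t 8.00 tcp [ 54.22 -29.12   6.35] yawx 10.64 tilt [-0.0098  0.0088] F [-7.5 -1.   7.5] T [-0.26  0.72 -0.08] gap 0.708 q [-0.67  0.74  1.57  0.    0.84  0.71]
stand x 0.91 y -0.14  front 7.41  bed(pos) 7.3 mm bed(F) 8.8 mm
```

Pressure is steady at 7–9 mm by both position and force. Continuing.

Call:
jog_arm:
  motion:
    - [0.9, 0.17, -0.05, 0, 255]
    - [0.9, 0.17, -0.05, 0, 255]
    - [0.9, 0.17, -0.05, 0, 255]
    - [0.9, 0.17, -0.05, 0, 255]

```text
t: 8.33
tcp_pos: [0.5719, -0.2858, 0.0641]
tool_rot: [0.996, 0.093, -0.012, -0.005]
force: [-8.3, -1.9, 7.2]
finger_gap: 0.709
```

```bash
python3 w.py
```

```text
t 8.33 tcp [ 57.19 -28.58   6.41] yawx 10.70 tilt [-0.0244  0.0079] F [-8.3 -1.9  7.2] T [-0.2   0.67 -0.07] gap 0.709 q [-0.63  0.77  1.49 -0.01  0.91  0.76]
stand x 3.93 y -0.14  front 10.43  bed(pos) 6.7 mm bed(F) 8.5 mm
```

Call:
jog_arm:
  motion:
    - [0.9, 0.17, -0.06, 0, 255]
    - [0.8, 0.15, -0.06, 0, 255]
    - [0.7, 0.13, -0.06, 0, 255]
    - [0.4, 0.07, -0.05, 0, 255]

```text
t: 8.67
tcp_pos: [0.5943, -0.2817, 0.0649]
tool_rot: [0.995, 0.094, -0.019, -0.005]
force: [-7.1, -0.4, 8.4]
finger_gap: 0.711
```

```bash
python3 w.py
```

```text
t 8.67 tcp [ 59.43 -28.17   6.49] yawx 10.78 tilt [-0.0385  0.0066] F [-7.1 -0.4  8.4] T [-0.15  0.69 -0.05] gap 0.711 q [-0.6   0.79  1.43 -0.02  0.96  0.79]
stand x 6.21 y -0.15  front 12.71  bed(pos) 5.9 mm bed(F) 9.7 mm
```

Call:
jog_arm:
  motion:
    - [0.4, 0.07, 0, 0, 255]
    - [0.4, 0.07, 0, 0, 255]
    - [0.3, 0.05, 0, 0, 255]

```text
t: 8.92
tcp_pos: [0.5972, -0.2813, 0.0665]
tool_rot: [0.995, 0.094, -0.028, -0.005]
force: [-10.0, -1.4, 7.8]
finger_gap: 0.707
```

```bash
python3 w.py; python3 g.py scene sq.png 280,180,360,260 7; python3 g.py top tq.png 325,150,395,265 5
```

```text
t 8.92 tcp [ 59.72 -28.13   6.65] yawx 10.86 tilt [-0.0569  0.0056] F [-10.   -1.4   7.8] T [-0.38  0.89 -0.13] gap 0.707 q [-0.6   0.79  1.41 -0.03  0.99  0.8 ]
stand x 6.50 y -0.15  front 13.00  bed(pos) 4.3 mm bed(F) 9.1 mm
t 8.92 tcp [ 59.72 -28.13   6.65] yawx 10.86 tilt [-0.0569  0.0056] F [-10.   -1.4   7.8] T [-0.38  0.89 -0.13] gap 0.707 q [-0.6   0.79  1.41 -0.03  0.99  0.8 ]
t 8.97 tcp [ 59.73 -28.13   6.66] yawx 10.86 tilt [-0.0572  0.0056] F [-10.2  -1.8   7.3] T [-0.41  0.96 -0.17] gap 0.712 q [-0.6   0.79  1.41 -0.03  0.99  0.8 ]
```

View pics/sq.png

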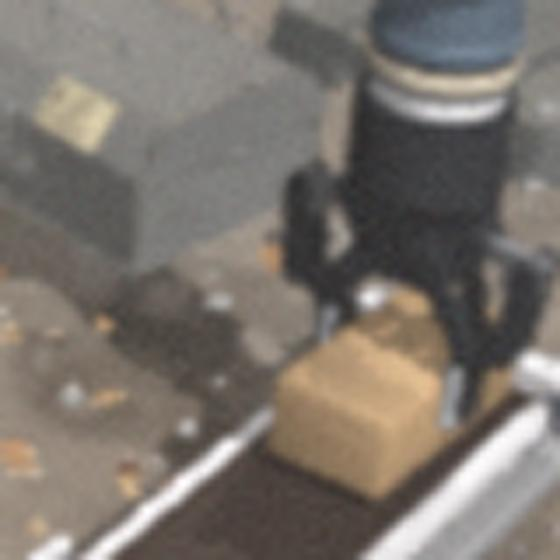

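View pics/tq.png

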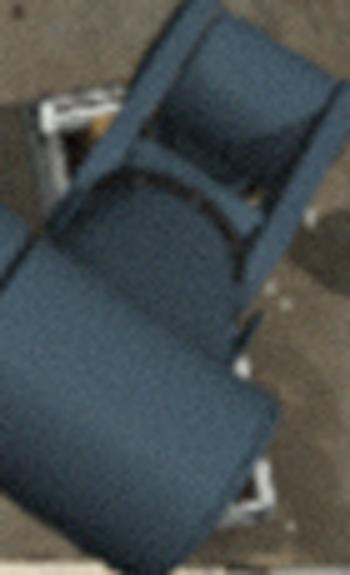

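```bash
python3 - <<'E'
from h import *
s=snap("scene");f=7;x0,y0,x1,y1=280,170,390,250
im=cv2.resize(s["img"][y0:y1,x0:x1,::-1],None,fx=f,fy=f,interpolation=cv2.INTER_CUBIC)
def rect(cx,cy,yaw,L,W,z,off=(0,0),col=(0,255,0)):
    c,sn=np.cos(np.radians(yaw)),np.sin(np.radians(yaw));pts=[]
    for a,b in((1,1),(1,-1),(-1,-1),(-1,1)):
        lx,ly=off[0]+a*L/2,off[1]+b*W/2
        p=proj(s,[cx+c*lx-sn*ly,cy+sn*lx+c*ly,z]); pts.append([(p[0]-x0+.5)*f-.5,(p[1]-y0+.5)*f-.5])
    cv2.polylines(im,[np.array(pts).round().astype(np.int32)],True,col,1)
rect(.533,-.2915,10.4,.31,.11,.052)
rect(.533,-.2915,10.4,.013,.118,.0695,(.1365,0),col=(255,255,0))
rect(.533,-.2915,10.4,.13,.062,.094,(.065,0),col=(0,0,255))
cv2.imwrite("pics/ov2.png",im)
E
```

```text
(no output)
```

View pics/ov2.png

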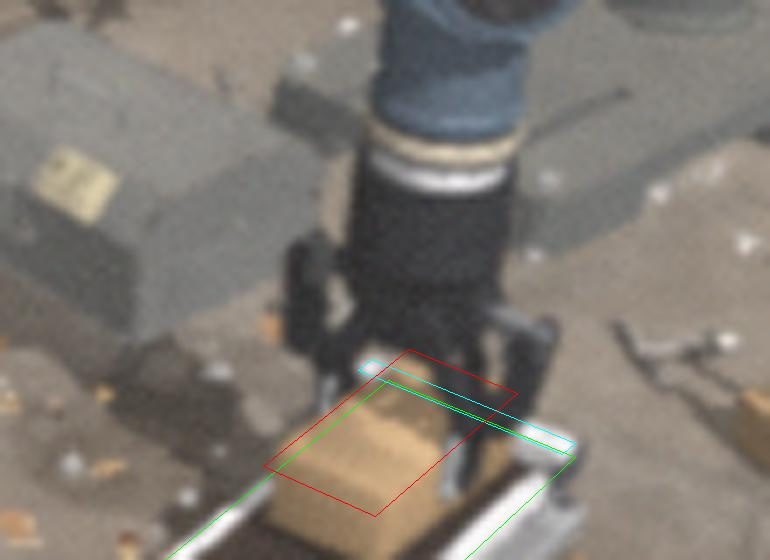

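```bash
python3 - <<'E'
from h import *
s=snap("scene");save(s,"z1.png",(310,205,370,255),12)
a=np.radians(10.4);Rm=np.array([[np.cos(a),np.sin(a)],[-np.sin(a),np.cos(a)]])
for u in (352,354,356,358,360):
  for v in (228,230,231,232,233,234,236):
    p=dep(s,u,v,0);q=Rm@(p[:2]-[.533,-.2915]);print(u,v,(np.r_[q,p[2]]*1000).round(1))
E
```

```text
352 228 [ 58.8 -61.3 135.4]
352 230 [ 61.9 -60.7 125.6]
352 231 [ 57.4 -63.3 125.3]
352 232 [ 56.8 -64.  122. ]
352 233 [121.6 -33.2  68.7]
352 234 [122.6 -33.2  63.9]
352 236 [126.7 -32.2  52.7]
354 228 [ 73.9 -61.  127.3]
354 230 [ 68.7 -64.4 123.6]
354 231 [136.4 -32.6  68.9]
354 232 [134.9 -33.8  66. ]
354 233 [130.8 -36.3  65.1]
354 234 [136.6 -34.   56.6]
354 236 [131.7 -37.3  52.2]
356 228 [ 80.  -65.1 125.8]
356 230 [234.7   6.5   2.9]
356 231 [140.8 -38.   68.9]
356 232 [134.9 -41.3  69.3]
356 233 [135.  -41.8  65.3]
356 234 [131.6 -43.8  63.8]
356 236 [135.  -43.2  53.1]
358 228 [258.8  10.7  -2.5]
358 230 [242.3   1.9   0.8]
358 231 [139.2 -46.2  73.4]
358 232 [134.3 -49.   73.1]
358 233 [136.9 -48.3  67.2]
358 234 [133.8 -50.2  65.4]
358 236 [133.  -51.6  58. ]
360 228 [261.    3.5  -0.6]
360 230 [245.9  -4.5   1.7]
360 231 [243.   -6.4  -0.5]
360 232 [142.7 -52.5  70.1]
360 233 [137.4 -55.4  70. ]
360 234 [133.3 -57.7  69.1]
360 236 [135.2 -58.   59.7]
```

View pics/z1.png

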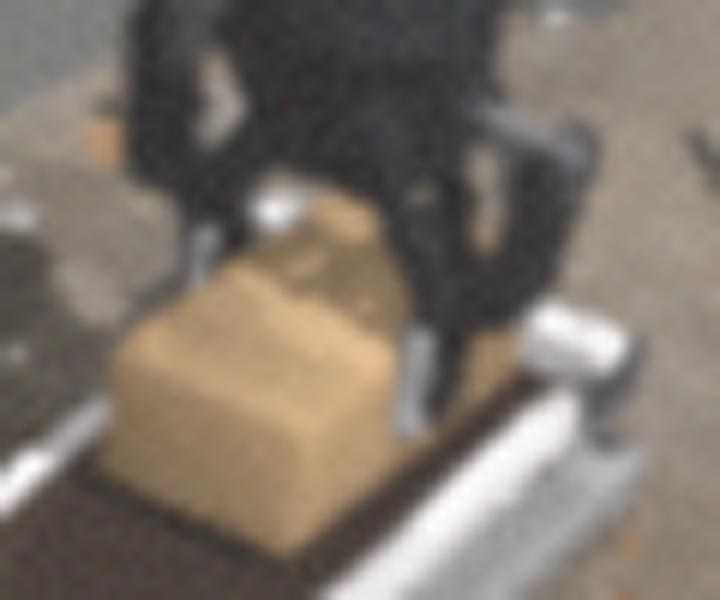

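The bar measures x' ≈ 132–142 mm, top z ≈ 69 mm. So it is at its stop and the bed is about 8.5 mm down. Lifting off.

Call:
jog_arm:
  motion:
    - [-0.2, 0, 0.8, 0, 255]
    - [0, 0, 1.5, 0, 255]
    - [0, 0, 2.5, 0, 255]
    - [0, 0, 3, 0, 255]
    - [-0.5, 0.5, 3, 0, 255]
    - [-1, 1.5, 2, 0, 255]
    - [-1, 2.5, 1, 0, 255]
    - [-1, 3, 0, 0, 255]
    - [-1, 3.5, 0, 0, 255]
    - [-1, 3.5, 0, 0, 255]

```text
t: 9.95
tcp_pos: [0.542, -0.1395, 0.2142]
tool_rot: [0.996, 0.089, -0.021, -0.002]
force: [0.9, 0.7, -2.8]
finger_gap: 0.709
```

```bash
python3 g.py; python3 g.py scene su.png 180,120,380,270 4
```

```text
t 9.95 tcp [ 54.2  -13.95  21.42] yawx 10.26 tilt [-0.0428 -0.0003] F [ 0.9  0.7 -2.8] T [ 0.08 -0.05  0.03] gap 0.709 q [-0.44  0.48  1.59 -0.02  1.12  0.96]
t 9.95 tcp [ 54.2  -13.95  21.42] yawx 10.26 tilt [-0.0428 -0.0003] F [ 0.9  0.7 -2.8] T [ 0.08 -0.05  0.03] gap 0.709 q [-0.44  0.48  1.59 -0.02  1.12  0.96]
```

View pics/su.png

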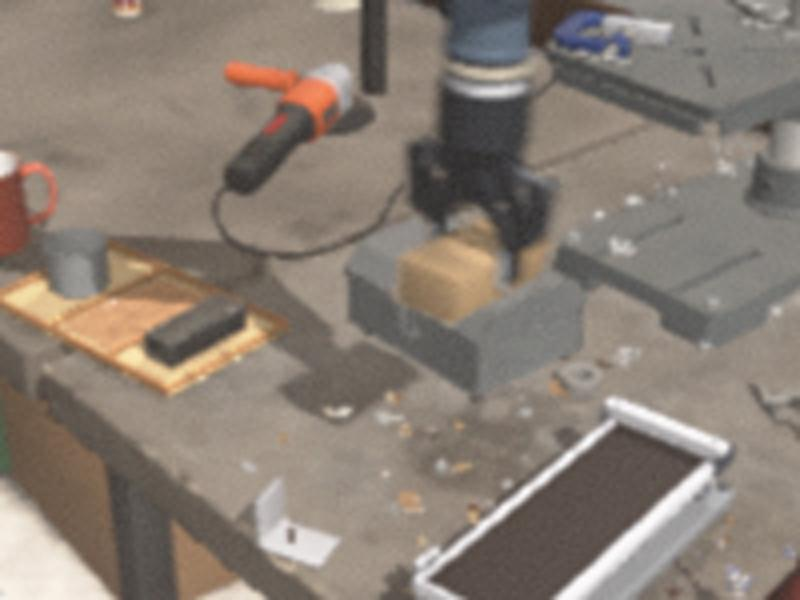

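The bar stands at the far end of the stand (crop 665,425), the bed has risen and the block is held clear. Carrying it to the tray.

Call:
jog_arm:
  motion:
    - [-0.7, 3.8, 0, 0, 255]
    - [-0.7, 3.8, 0, 0, 255]
    - [-0.7, 3.8, 0, 0, 255]
    - [-0.5, 3.8, 0, 0, 255]
    - [-0.5, 3.8, 0, 0, 255]
    - [-0.5, 3.8, 0, 0, 255]
    - [-0.5, 3.8, 0, 0, 255]
    - [-0.4, 3.8, 0, 0, 255]
    - [-0.4, 3.5, 0, 0, 255]
    - [0, 2.5, 0, 0, 255]

```text
t: 10.83
tcp_pos: [0.4869, 0.2407, 0.2205]
tool_rot: [0.996, 0.09, -0.019, -0.005]
force: [0.5, -0.8, -2.2]
finger_gap: 0.705
```

```bash
python3 g.py
```

```text
t 10.83 tcp [48.69 24.07 22.05] yawx 10.37 tilt [-0.0392  0.0064] F [ 0.5 -0.8 -2.2] T [ 0.01 -0.05 -0.04] gap 0.705 q [0.24 0.44 1.63 0.02 1.11 1.63]
```

Call:
jog_arm:
  motion:
    - [-0.2, 2.5, -1.5, -0.4, 255]
    - [-0.2, 2, -2, -0.4, 255]
    - [-0.1, 1.0, -2, 0, 255]
    - [0, 0.4, -2, 0, 255]
    - [0, 0, -2, 0, 255]
    - [0, 0, -1.5, 0, 255]
    - [0, 0, 0, 0, 255]
    - [0, 0, 0, 0, 255]

```text
t: 11.5
tcp_pos: [0.482, 0.3148, 0.112]
tool_rot: [0.996, 0.091, -0.013, -0.008]
force: [-0.1, -0.3, -1.2]
finger_gap: 0.711
```

```bash
python3 g.py scene sv.png 170,110,290,230 6
```

```text
t 11.50 tcp [48.2  31.48 11.2 ] yawx 10.45 tilt [-0.0271  0.0141] F [-0.1 -0.3 -1.2] T [-0.07 -0.06 -0.01] gap 0.711 q [0.37 0.63 1.65 0.03 0.88 1.74]
```

View pics/sv.png

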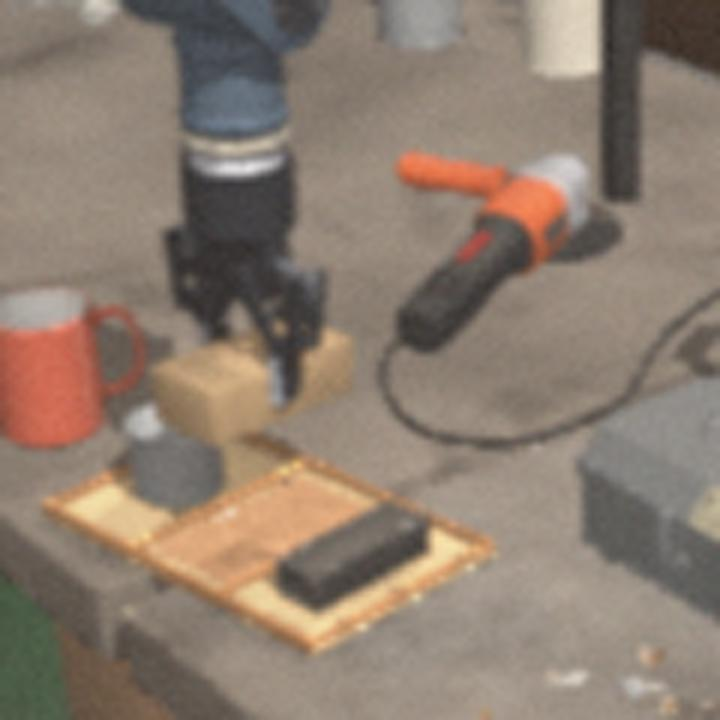

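Call:
jog_arm:
  motion:
    - [-0.1, -0.2, -1.5, -0.5, 255]
    - [-0.1, -0.2, -2, -0.5, 255]
    - [-0.1, -0.1, -2, -0.3, 255]
    - [0, 0, -1.3, 0, 255]
    - [0, 0, -0.4, 0, 255]
    - [0, 0, 0, 0, 255]

```text
t: 12.05
tcp_pos: [0.487, 0.3115, 0.0476]
tool_rot: [0.997, 0.079, -0.003, -0.011]
force: [0.2, 0.3, -2.6]
finger_gap: 0.706
```

```bash
python3 g.py scene sx.png 170,110,290,230 6
```

```text
t 12.05 tcp [48.7  31.15  4.76] yawx 9.01 tilt [-0.0082  0.0219] F [ 0.2  0.3 -2.6] T [-0.01  0.01  0.03] gap 0.706 q [0.36 0.73 1.69 0.04 0.73 1.75]
```

View pics/sx.png

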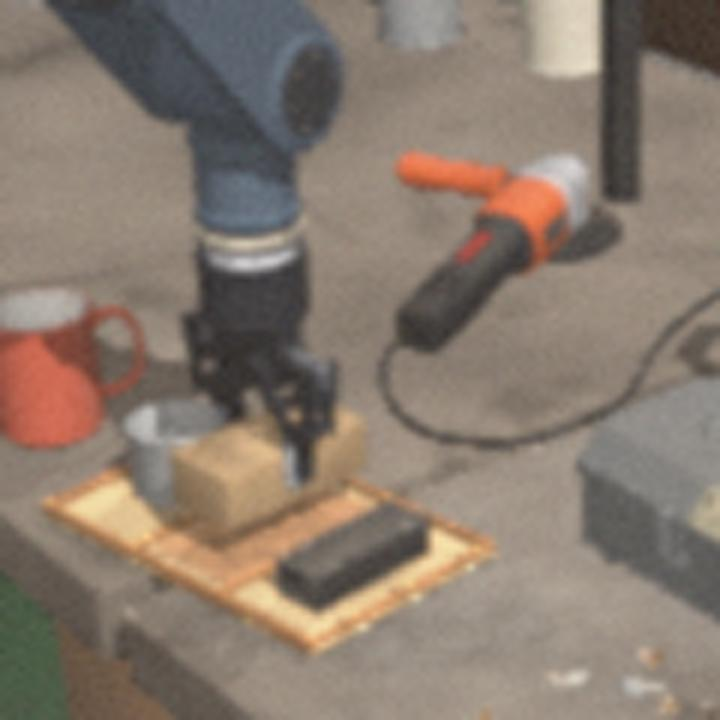

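Call:
jog_arm:
  motion:
    - [-0.4, -0.1, -0.8, 0, 255]
    - [-0.4, -0.1, -0.8, 0, 255]
    - [-0.1, 0, -0.5, 0, 255]
    - [0, 0, 0, 0, 255]
    - [0, 0, 0, 0, 255]

```text
t: 12.52
tcp_pos: [0.4802, 0.3105, 0.0295]
tool_rot: [0.997, 0.079, 0.001, -0.013]
force: [-0.3, 0.3, -1.6]
finger_gap: 0.707
```

```bash
python3 g.py
```

```text
t 12.52 tcp [48.02 31.05  2.95] yawx 9.01 tilt [0.0001 0.0252] F [-0.3  0.3 -1.6] T [-0.01 -0.03 -0.  ] gap 0.707 q [0.37 0.75 1.72 0.04 0.66 1.75]
```

Call:
jog_arm:
  motion:
    - [-0.1, -0.1, -0.5, 0, 255]
    - [-0.1, 0, -0.4, 0, 255]
    - [0, 0, -0.1, 0, 255]
    - [0, 0, 0, 0, 255]

```text
t: 12.85
tcp_pos: [0.4785, 0.3097, 0.0189]
tool_rot: [0.997, 0.079, 0.002, -0.013]
force: [0.7, 0.1, -0.8]
finger_gap: 0.707
```

```bash
python3 g.py scene sy.png 170,130,270,230 6
```

```text
t 12.85 tcp [47.85 30.97  1.89] yawx 9.03 tilt [0.0012 0.0256] F [ 0.7  0.1 -0.8] T [-0.   -0.07 -0.02] gap 0.707 q [0.37 0.77 1.72 0.04 0.64 1.75]
```

View pics/sy.png

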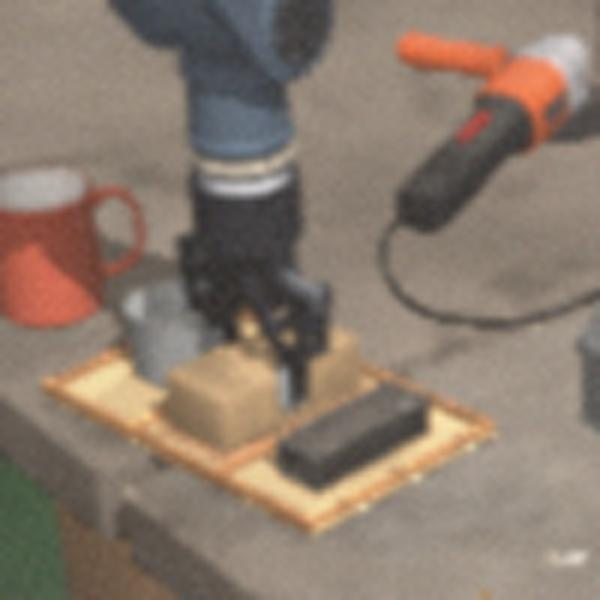

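Force starts to drop, so it is just touching. Settling a little lower, then opening part way because of the tin.

Call:
jog_arm:
  motion:
    - [0, 0, -0.2, 0, 255]
    - [0, 0, -0.1, 0, 255]
    - [0, 0, 0, 0, 255]

```text
t: 13.15
tcp_pos: [0.4788, 0.3099, 0.019]
tool_rot: [0.997, 0.079, 0.003, -0.013]
force: [-0.0, -1.0, -0.7]
finger_gap: 0.71
```

```bash
python3 g.py
```

```text
t 13.15 tcp [47.88 30.99  1.9 ] yawx 9.04 tilt [0.0034 0.0259] F [-0.  -1.  -0.7] T [-0.1   0.01 -0.02] gap 0.710 q [0.37 0.77 1.72 0.04 0.64 1.75]
```

Call:
jog_arm:
  motion:
    - [0, 0, -0.3, 0, 255]
    - [0, 0, -0.3, 0, 255]
    - [0, 0, -0.2, 0, 255]

```text
t: 13.4
tcp_pos: [0.4786, 0.3101, 0.0172]
tool_rot: [0.997, 0.079, 0.004, -0.013]
force: [-1.8, -1.9, 9.0]
finger_gap: 0.71
```

```bash
python3 g.py
```

```text
t 13.40 tcp [47.86 31.01  1.72] yawx 9.10 tilt [0.0059 0.0261] F [-1.8 -1.9  9. ] T [-0.65 -0.04 -0.19] gap 0.710 q [0.37 0.77 1.73 0.04 0.63 1.75]
```

Call:
jog_arm:
  motion:
    - [0, 0, 0, 0, 45]
    - [0, 0, 0, 0, 40]
    - [0, 0, 0, 0, 40]
    - [0, 0, 0, 0, 40]

```text
t: 13.73
tcp_pos: [0.4803, 0.3108, 0.0187]
tool_rot: [0.997, 0.079, 0.006, -0.014]
force: [-0.3, -1.1, 0.4]
finger_gap: 0.843
```

```bash
python3 g.py
```

```text
t 13.73 tcp [48.03 31.08  1.87] yawx 9.10 tilt [0.0104 0.028 ] F [-0.3 -1.1  0.4] T [-0.02  0.02  0.03] gap 0.843 q [0.37 0.77 1.73 0.04 0.63 1.75]
```

Call:
jog_arm:
  motion:
    - [0, -0.1, 0.8, 0, 40]
    - [0, 0, 1.5, 0, 40]
    - [0, 0, 2, 0, 40]
    - [0, 0, 3, 0, 40]
    - [0, 0, 3, 0, 40]
    - [0, 0, 3, 0, 40]

```text
t: 14.23
tcp_pos: [0.4745, 0.3068, 0.1489]
tool_rot: [0.997, 0.079, -0.003, -0.011]
force: [1.3, 0.0, -0.2]
finger_gap: 0.844
```

```bash
python3 g.py scene sz.png 170,110,290,230 6
```

```text
t 14.23 tcp [47.45 30.68 14.89] yawx 9.06 tilt [-0.0086  0.0208] F [ 1.3  0.  -0.2] T [-0.03  0.06 -0.  ] gap 0.844 q [0.36 0.56 1.67 0.03 0.92 1.76]
```

View pics/sz.png

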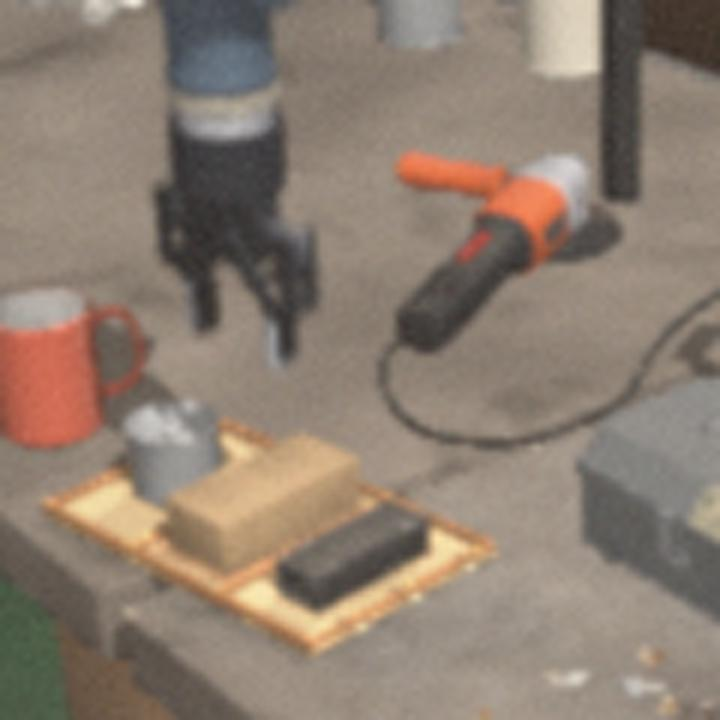

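The block lies flat in the middle bay. I'll move the arm aside so the top camera can measure the result.

Call:
jog_arm:
  motion:
    - [0, -2, 2, 0, 40]
    - [0, -3, 2, 0, 40]
    - [0, -3.5, 0, 0, 40]
    - [0, -3.5, 0, 0, 40]
    - [0, -3.5, 0, 0, 40]
    - [0, -3.5, 0, 0, 40]
    - [0, -3, 0, 0, 40]
    - [0, -2, 0, 0, 40]
    - [0, 0, 0, 0, 40]
    - [0, 0, 0, 0, 40]

```text
t: 15.12
tcp_pos: [0.4812, 0.0604, 0.2045]
tool_rot: [0.997, 0.081, 0.012, -0.013]
force: [-0.5, 1.1, 0.3]
finger_gap: 0.844
```

```bash
python3 g.py top tf.png 120,185,240,265 6.6; python3 g.py top tf2.png 200,140,420,265 3.6
```

```text
t 15.12 tcp [48.12  6.04 20.45] yawx 9.32 tilt [0.0218 0.0283] F [-0.5  1.1  0.3] T [-0.04  0.03 -0.03] gap 0.844 q [-0.13  0.37  1.82  0.04  0.93  1.26]
t 15.17 tcp [48.13  6.07 20.45] yawx 9.38 tilt [0.022 0.028] F [-0.6  0.3  0.4] T [-0.01 -0.01 -0.03] gap 0.839 q [-0.12  0.37  1.82  0.04  0.93  1.26]
```

View pics/tf.png

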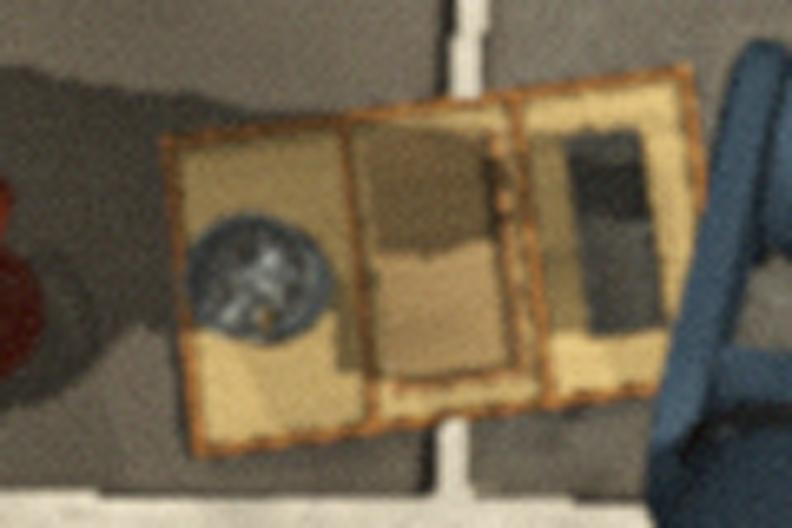

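View pics/tf2.png

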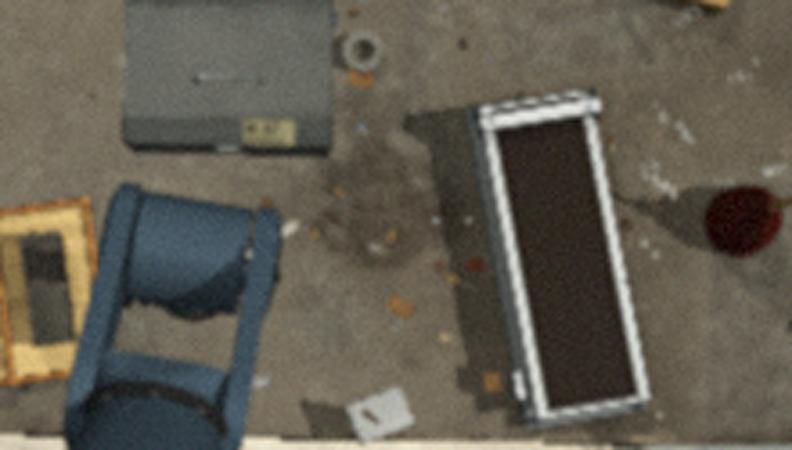

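```bash
python3 - <<'E'
from h import *
s=snap("top")
def P(l,z,o,f): return np.array([atz(s,o[0]+(u+.5)/f-.5,o[1]+(v+.5)/f-.5,z) for u,v in l])
p=P([(358,132),(489,140),(515,368),(378,380)],.049,(120,185),6.6);print(p.round(4),p.mean(0).round(4))
c=proj(s,[.4787,.3095,.049]);print("expected centre px",(c[:2]-[120,185]+.5)*6.6)
a=np.radians(9.1);l=[]
for x,y in((.065,.031),(.065,-.031),(-.065,-.031),(-.065,.031)):
    q=proj(s,[.4787+np.cos(a)*x-np.sin(a)*y,.3095+np.sin(a)*x+np.cos(a)*y,.049]);l.append(((q[:2]-[120,185]+.5)*6.6).round().tolist())
print(l)
for u,v in ((430,225),(445,345),(380,340),(500,345),(430,200)): print(dep(s,120+u/6.6,185+v/6.6).round(4))
w=P([(490,130),(600,112)],.0775,(200,140),3.6);b=np.radians(10.4)
print("wiper",(w[:,:2]-[.533,-.2915])@[np.cos(b),np.sin(b)])
c=proj(s,[.533,-.2915,.06]);
print("bed z",[dep(s,200+u/3.6,140+v/3.6,2)[2].round(4) for u,v in((560,250),(580,350),(550,180))])
E
```

```text
[[0.543  0.3522 0.049 ]
 [0.5398 0.2822 0.049 ]
 [0.4183 0.2636 0.049 ]
 [0.4109 0.3355 0.049 ]] [0.478  0.3084 0.049 ]
expected centre px [433.36885896 253.49796889]
[[361.0, 142.0], [477.0, 125.0], [506.0, 366.0], [389.0, 383.0]]
[0.4922 0.3102 0.0484]
[0.4285 0.2994 0.0492]
[0.433  0.343  0.0077]
[0.4292 0.2713 0.044 ]
[0.5056 0.3108 0.0484]
wiper [0.12888099 0.12881187]
bed z [np.float64(0.0603), np.float64(0.0605), np.float64(0.0602)]
```

```bash
python3 -c "
from station import *
print(sign_off())"
```

```text
the job is handed in; nothing more can be done
None
```

The block was rubbed along the stand in one stroke and laid on the cork pad in the middle bay, and I handed the job in at about 15 s of the 48 s. No verdict was reported.

**During the stroke:**
- The bed read 7–10 mm down by force.
- It read 4–7.5 mm down by position. The two readings drifted apart towards the far stop, because the tool pitched forward by up to about 0.06 rad. The block itself may have been pitched about 0.07–0.09 rad against the bed there, inside the 0.12 rad limit.
- I did not read the gauge pointer directly. I relied on force, tool height and a depth reading of the bar, which put the bed about 8.5 mm down at the stop.

**Last checks:**
- **Wiper:** it stands at about 0.129 m.
- **Bed:** it has risen, with its top at 60 mm.
- **Block:** its top is at 48–49 mm, so it lies flat on the pad. Its centre is within a few mm of the pad's, and its long side lies along the bay to within a few degrees.
- **Bystanders:** the ones I could see look where they were. The pliers were outside the final pictures and were not checked.
- **Arm:** it was standing clear with the gripper empty.

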